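# Check the inner gate, then open the pass chamber's outer gate

## Task

The dry cabinet's pass chamber is needed for loading. First feel that its inner gate (blue handle) is truly shut by pressing down firmly on top of its handle, which also pushes it home if it stands ajar; only then pull the outer gate (red handle) up by its handle until it is nearly at the top, and let go so that it stays up. The two gates must never be open together, and the black electronics module, whose red carrying handle looks alike, must stay where it is.

Things in the scene. Friction and masses are not known exactly. Their poses are not given: they have to be found in the camera images.
- inner_gate (a joint): Rise in m of the inner gate: 0 fully shut (rigid stop), 0.09 fully raised; starts between 0 and 0.035. An upright aluminium plate, 250 g, sliding up and down in guides where the clear pass chamber meets the low black dry cabinet. Stiff guides hold it wherever it is left: 4 N of friction plus its weight, so about 2 N pushes it down, 7 N lifts it.
- inner_gate_bar (a point): Centre of the top bar of the inner gate's BLUE portal handle: bar 16 mm thick and high, 96 mm long, on two end posts (76 mm clear between). Bar top is 8 mm above this point. Axes: z up, y along the bar, x across it, towards the cabinet. Gate shut: 190 mm above the table, 50 above the chamber's clear roof, 45 above the cabinet's roof; rises with the gate.
- outer_gate (a joint): Rise in m of the outer gate: 0 fully shut (its start), 0.09 fully raised. Same plate, weight and stiff guides as the inner gate, so it stays up where it is left. It closes the chamber's free end, away from the cabinet.
- outer_gate_bar (a point): Centre of the top bar of the outer gate's RED portal handle: same shape, sizes, axes and height (190 mm, shut) as the inner one, 150 mm from it along -x of these axes, on the robot's side. Free on both sides for fingers closing along x. Two aluminium guide columns stand 83 mm either side along y, tops 200 mm above the table.
- module_bar (a point): Bystander, not to be moved: centre of the 16 mm top bar, 127 mm above the table, of the red handle on a loose black finned electronics module (130 x 110 x 90 mm, 1.3 kg) standing left or right of the pass chamber.

How it is judged:
On the way, in this order (a step that is already met when the one before it is completed fails the run):
1. the inner gate is pressed down by its handle, with more than 2 N, while fully shut (less than 2 mm up) (value of joint inner_gate below 0.002 m and contact force between the fingers and inner_gate above 2 N), for 0.05 s.
2. the outer gate is raised more than 70 mm while the inner gate is shut (value of joint outer_gate above 0.07 m and value of joint inner_gate below 0.005 m), for 0.2 s.
At the end, for the whole second after the job is handed in: The outer gate stands raised by more than 70 mm (of 90) and at rest, and the inner gate is shut (less than 5 mm up) (all of step 2 and velocity of joint outer_gate between -0.01 and 0.01 m/s); the robot touches nothing.
It fails at once if both gates open together (outer more than 10 mm, inner more than 8 mm) (value of joint outer_gate above 0.01 m and value of joint inner_gate above 0.008 m).
It fails at once if the electronics module is moved by more than 20 mm (distance of module_bar from where it was at the start of the episode above 0.02 m).
It also fails if it takes over 40 s, if anything falls off the work surface, if the arm or the gripper's body presses on something with over 40 N, if the wrist force passes 120 N, or if a joint passes its speed limit or range.

## Robot

A 7-joint arm with a two-finger parallel gripper is mounted at the origin on the work surface. World frame = base frame: x ahead of the robot, y to its left, z up, the work surface at z = 0. Lengths are in m, angles in rad, forces in N, time in s.
With the tool pointing down it reaches from about 0.35 to 0.9 m from the base axis. Payload 19.9 kg.
Tool frame: the origin (TCP) lies between the finger pads; the fingertips stand 19 mm ahead of it and the grasp point (between the pads) is the TCP; z points along the fingers, y is the line along which they close (so a half turn about z gives the same grasp; the last joint's range is limited). The gripper opens to 94 mm and grips with 3 to 60 N. Pads are 16 mm wide; open, the fingers measure 119 mm over their backs; the gripper's body (75 mm by 177 mm) begins 78 mm behind the grasp point.
Start: joints at [-1.171, 0.417, -0.01, 1.614, 0.005, 1.111, -0.053], TCP at [0.267, 0.565, 0.224] pointing down, gripper open.
Joint ranges: [-2.81, 2.81], [-0.39, 2.02], [-1.27, 1.25], [0.06, 2.57], [-1.19, 4.33], [0.19, 2], [-2.82, 2.82]. Speed limits (rad/s): [1.89, 1.89, 2.39, 2.39, 3.01, 3.01, 3.01].

## Interface

Orientations are given as a 3x3 rotation matrix whose columns are the frame's x, y, z axes.
In Python, from rig import robot gives the robot as it stands. Calls block until the motion is done:
- robot.move_ptp(position, orientation): joint-space move of the TCP to a pose.
- robot.move_linear(position, velocity=0.15, frame=None, threshold=None): straight line of the TCP; frame=None keeps the orientation; velocity is the mean speed in m/s. With threshold (N) it stops when the force on the tool has changed by that much, and returns True; else False.
- robot.goto_joints(angles): joint-space move.
- robot.gripper_to(opening): finger opening in m; the grip force is fixed at half the most; returns when the fingers have stopped.
- robot.pause(seconds).
- robot.ik(position, orientation): joint angles nearest the present ones, or None.
- robot.get_state(): the state.
- robot.grab_frame(name): name is "scene" or "top"; returns the picture (420x560x3 uint8, red, green, blue); there is no depth.
- robot.camera_info(name): a dict with "fx", "fy", "cx", "cy" (pixels), "rvec" (rotation vector, rad) and "tvec" (3), from world to camera coordinates, as OpenCV has them. Camera axes: x right, y down, z forward; pixel columns grow to the right and rows downward; lengths in m; the calibration is good to about 2 mm. A picture is of the moment at which its call begins. camera_info takes no time and is no camera call.
A pose or a line that the arm cannot do raises robot.PlanningError and nothing moves.
- robot.sign_off(): hands the job in; it is judged then, once.
The state is a dict: "time": time; "qpos": joint angles; "joint_vel": joint speeds; "effort": joint torques, N m; "ee_pos": TCP position; "tool_rot": TCP orientation; "force": force on the tool from outside, world axes, zero at the start; "moment": the same for the moment, N m; "opening": finger opening in m; "grasp_force": force on a finger pad.
Only numpy, scipy, OpenCV 4.12 (cv2) and the standard library are available. Lean on these libraries where they do the work, as an engineer would, in place of code of your own. Each camera call takes 0.05 s, during which the arm holds its last target. There are 200 camera calls.

## Working session

There is one attempt and no reset: what is moved stays moved. The work goes in short steps, each a Python script; the robot and the scene stay as the last script left them, time stands still between calls to the robot, and variables do not carry over. Pictures are saved under pics/ and viewed, at most 10 in all, crops included, and the job is handed in when it is done.

```bash
mkdir -p pics; python3 - <<'E'
from rig import robot
import cv2
for n in("scene","top"):
    cv2.imwrite(f"pics/{n}0.png",robot.grab_frame(n)[:,:,::-1]); print(robot.camera_info(n))
s=robot.get_state();print(s["time"],s["tool_rot"],s["force"])
E
```

```text
{'fx': 540.9153761344356, 'fy': 540.9153761344356, 'cx': 275.7336230111855, 'cy': 209.62686508076936, 'rvec': array([ 1.75386244,  1.87236244, -0.67051797]), 'tvec': array([-0.04795989, -0.32521614,  1.36401027])}
{'fx': 451.49742557399014, 'fy': 451.49742557399014, 'cx': 286.5311879960627, 'cy': 213.28290721724, 'rvec': array([ 2.17054994, -2.15243562,  0.15157028]), 'tvec': array([0.05712325, 0.56547418, 0.71836499])}
0.1 [[-9.04423092e-01  4.26636525e-01 -3.82471330e-04]
 [ 4.26636689e-01  9.04422542e-01 -1.00070178e-03]
 [-8.10202393e-05 -1.06823410e-03 -9.99999426e-01]] [-0.57669249 -0.22524112 -0.54724003]
```

View pics/scene0.png

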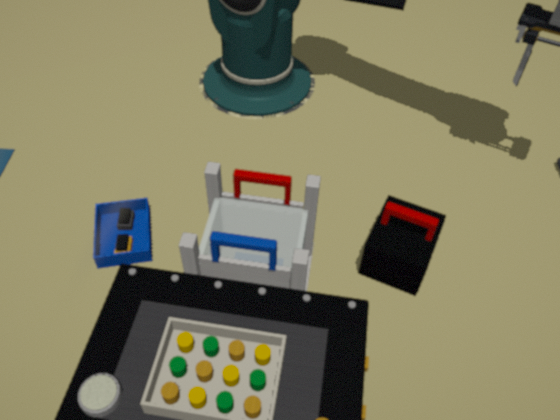

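View pics/top0.png

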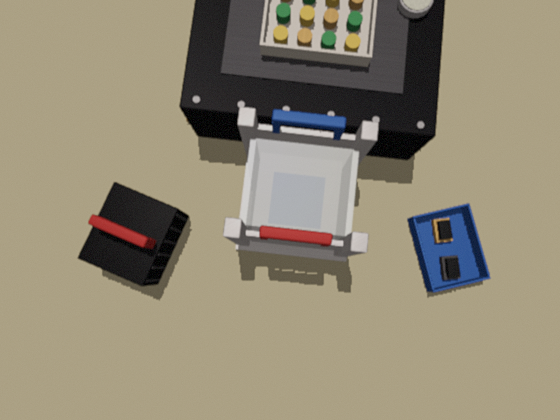

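The scene view shows the red outer bar at about (263,180), the blue inner bar at (243,243) and the module's handle at (412,215). In the top view they are at (296,236), (308,122) and (122,232). I'll enlarge both.

```bash
python3 - <<'E'
import cv2
a=cv2.imread("pics/top0.png")[95:255,225:385];b=cv2.imread("pics/scene0.png")[160:280,180:330]
cv2.imwrite("pics/ct.png",cv2.resize(a,(600,600),interpolation=cv2.INTER_CUBIC))
cv2.imwrite("pics/cs.png",cv2.resize(b,(750,600),interpolation=cv2.INTER_CUBIC))
E
```

```text
(no output)
```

View pics/ct.png

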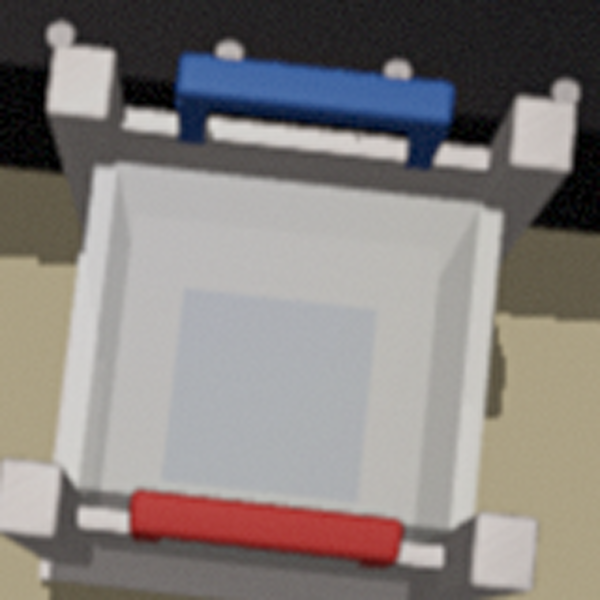

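View pics/cs.png

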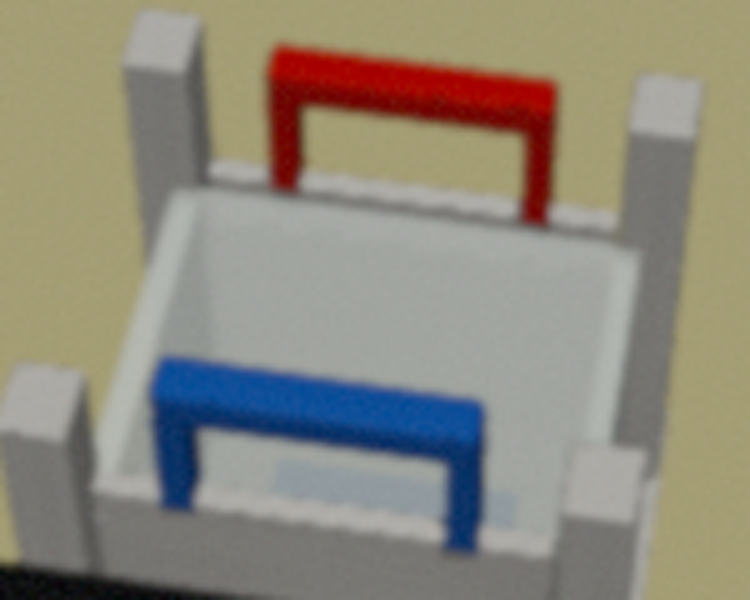

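The crops show the silhouette centres of the bars. In the top crop (3.75x), blue is at (316,91) and red at (268,527). In the scene crop (5x), blue is at (320,407) and red at (413,88). Next I triangulate them and check heights, spacing and axis.

```bash
cat > h.py <<'E'
import numpy as np,cv2
from rig import robot
C={n:robot.camera_info(n) for n in("top","scene")}
def P(n):
    c=C[n];K=np.array([[c["fx"],0,c["cx"]],[0,c["fy"],c["cy"]],[0,0,1]])
    return K@np.c_[cv2.Rodrigues(c["rvec"])[0],c["tvec"]]
def tri(a,b):
    X=cv2.triangulatePoints(P("top"),P("scene"),np.array(a,float),np.array(b,float))[:,0];return X[:3]/X[3]
def ray(n,p,z):
    M=P(n);A=M[:,[0,1,3]].copy();A[:,2]+=M[:,2]*z
    q=np.linalg.solve(A,[*p,1]);return q[:2]/q[2]
T=lambda x,y:(225+(x+.5)/3.75-.5,95+(y+.5)/3.75-.5)
S=lambda x,y:(180+(x+.5)/5-.5,160+(y+.5)/5-.5)
E
python3 - <<'E'
from h import *
np.set_printoptions(precision=4,suppress=True)
b=tri(T(316,91),S(320,407));r=tri(T(268,527),S(413,88))
print(b,r,np.linalg.norm((b-r)[:2]),np.arctan2(*(b-r)[[1,0]]))
for n,p in(("top",T(268,527)),("scene",S(413,88))):print(n,ray(n,p,.19))
# end direction of bars from top, at top edge
for p,q in(((182,53),(455,82)),((133,490),(403,523))):
    u=ray("top",T(*p),.2)-ray("top",T(*q),.2);print(np.linalg.norm(u),np.arctan2(u[1],u[0])-np.pi/2)
print("module",tri((122,232),(412,215)))
E
```

```text
[0.6665 0.037  0.2147] [0.5162 0.0522 0.1902] 0.15107389026298024 -0.10036165087804653
top [0.5163 0.0509]
scene [0.516 0.053]
0.0982641946542497 -0.09752690498866112
0.09410030857687254 -0.11330817944282434
module [0.5239 0.3067 0.1243]
```

The numbers agree: the red bar is at z 0.190, the spacing is 0.151 m, the bar length is about 96 mm and the yaw is about -0.10. Blue is at z 0.215, so the inner gate stands about 25 mm ajar. I'll press it with closed fingers.

```bash
cat >> h.py <<'E'
np.set_printoptions(precision=4,suppress=True)
yaw=-0.102;c,s=np.cos(yaw),np.sin(yaw)
yv=np.array([c,s,0]);zv=np.array([0,0,-1.]);R=np.c_[np.cross(yv,zv),yv,zv]
red=np.array([.5162,.0518,.19]);blue=np.array([.6660,.0365,.19])
at=lambda p,z:np.array([p[0],p[1],z])
def st():
    g=robot.get_state();print(round(g["time"],2),g["ee_pos"],g["force"],g["opening"],g["grasp_force"])
E
python3 - <<'E'
from h import *
robot.move_linear([.267,.565,.32]);robot.gripper_to(0)
robot.move_ptp(at(blue,.30),R);st()
robot.move_linear(at(blue,.25),.1);st()
for i in range(4):
    print(robot.move_linear(at(blue,.208),.03,threshold=15));robot.pause(.2);st()
    if robot.get_state()["ee_pos"][2]<.2205:break
cv2.imwrite("pics/p.png",robot.grab_frame("scene")[:,:,::-1])
E
```

```text
4.66 [0.6659 0.0378 0.2999] [ 0.1023 -0.1443  0.2341] 0.0006028180424079724 0.0
5.31 [0.6662 0.0365 0.2504] [0.0611 0.0883 0.2752] 0.0004916825412067928 0.0
True
6.53 [0.6662 0.0365 0.2173] [-4.3885  0.1014 10.4246] 0.0007093024966732869 5.361214993754402
```

View pics/p.png

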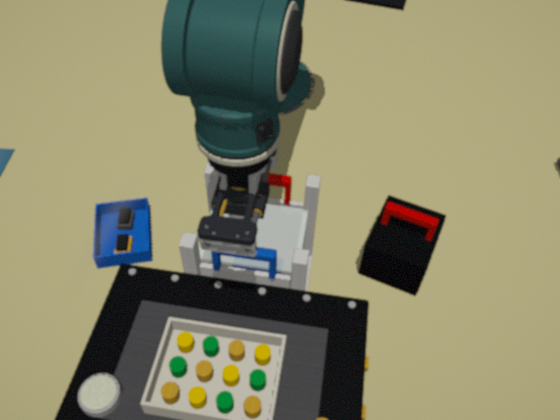

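The fingers rest on the blue bar at about (240,255), which is lower in the picture than before. TCP z is 0.2173 (0.217 is shut), with 10 N held against a rigid stop. Next I lift off, check the inner gate and line up over the red bar.

```bash
python3 - <<'E'
from h import *
robot.move_linear(at(blue,.30),.15)
robot.move_ptp(at(red,.30),R);robot.gripper_to(.06);st()
a=robot.grab_frame("scene")[:,:,::-1];b=robot.grab_frame("top")[:,:,::-1]
print(cv2.projectPoints(blue[None],C["scene"]["rvec"],C["scene"]["tvec"],P("scene")[:,:3]@np.linalg.inv(cv2.Rodrigues(C["scene"]["rvec"])[0]),None)[0])
cv2.imwrite("pics/q.png",np.hstack([cv2.resize(a[140:300,170:330],(400,400)),cv2.resize(b[80:280,210:410],(400,400))]))
E
```

```text
8.97 [0.5162 0.0518 0.3   ] [ 0.4716 -0.0402  0.3792] 0.060254509328653116 0.0
[[[243.1471 250.9102]]]
```

View pics/q.png

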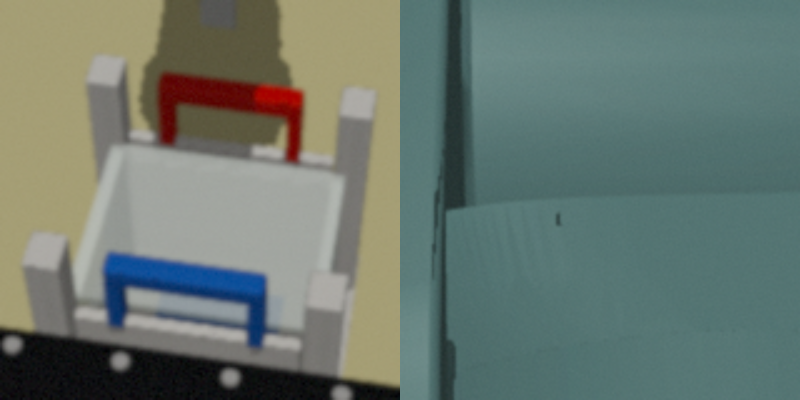

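The left crop shows the blue bar's centre at full-image (244,251), and the predicted position for shut is (243,251). The inner gate is shut, so I'll grasp red and raise it.

```bash
python3 - <<'E'
from h import *
robot.gripper_to(.08)
hit=robot.move_linear(at(red,.19),.1,threshold=8);print(hit);st()
if not hit:
    robot.gripper_to(0);st()
    if robot.get_state()["opening"]>.012:
        robot.move_linear(at(red,.274),.06);robot.pause(.3);st()
        cv2.imwrite("pics/r.png",robot.grab_frame("scene")[:,:,::-1])
E
```

```text
False
10.84 [0.5165 0.0518 0.1905] [-0.4927 -0.3033  0.1824] 0.07998421992196489 0.0
11.84 [0.5166 0.0517 0.1901] [ 4.5    -1.0652 -2.6439] 0.01546466512947335 29.999043345451355
13.69 [0.5166 0.0517 0.2742] [ 5.7303 -1.3912  0.0349] 0.015566397482728856 29.999322295188904
```

View pics/r.png

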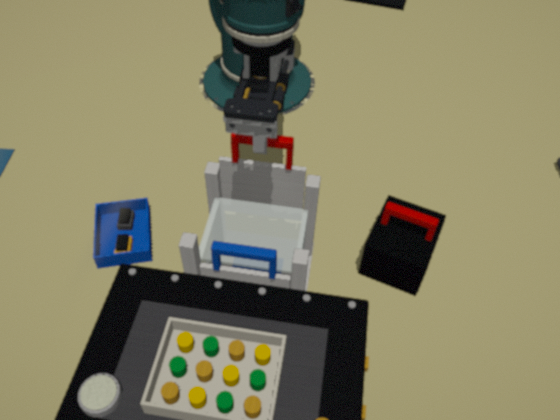

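The red bar is now at about (262,143) with its plate raised, blue is still at (244,251), and the module hasn't moved. I'll let go, back off and check.

```bash
python3 - <<'E'
from h import *
robot.gripper_to(.08);robot.pause(.2);st()
robot.move_linear(at(red,.40),.1);robot.pause(.3);st()
cv2.imwrite("pics/s.png",robot.grab_frame("scene")[:,:,::-1])
E
```

```text
15.03 [0.5162 0.0518 0.274 ] [-0.0701 -0.482  -0.136 ] 0.08014195709898983 0.0
16.73 [0.5162 0.0518 0.3999] [-0.4819  0.0336  0.3864] 0.0799605829923575 0.0
```

View pics/s.png

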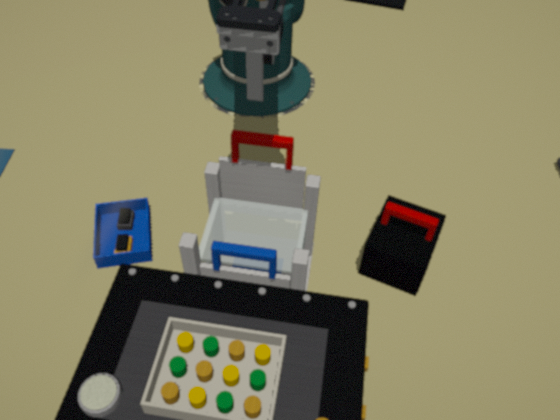

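The red bar stays up at about (262,141), the blue bar is shut at (244,252), and the gripper is clear of everything.

```bash
python3 -c "
from rig import robot
print(robot.sign_off())"
```

```text
the job is handed in; nothing more can be done
None
```

I pressed the inner gate shut (about 10 N held against its stop), raised the outer gate by about 84 mm and let it go so it stays up, left the module where it was, and handed the job in at about 17 s of the 40 s; no verdict was returned.

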